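# Find the hand of the pin magazine cap and hold it off

## Robot

A 6-joint arm with a two-finger parallel gripper is mounted at the origin on the work surface. World frame = base frame: x ahead of the robot, y to its left, z up, the work surface at z = 0. Lengths are in m, angles in degrees, forces in N, time in s.
With the tool pointing down it reaches from about 0.4 to 0.825 m from the base axis. Payload 7 kg.
Tool frame: the origin (TCP) lies at the very end of the fingers, on their centre line; the grasp point (between the pads) lies 19 mm behind it; z points along the fingers, y is the line along which they close (so a half turn about z gives the same grasp; the last joint's range is limited). The gripper opens to 88 mm and grips with 3 to 60 N. Pads are 19 mm wide; open, the fingers measure 130 mm over their backs; the gripper's body (78 mm by 193 mm) begins 47 mm behind the grasp point.
Start: joints at [16.507, 20.546, 0.682, 0, -70.136, -16.507], TCP at [0.675, -0, 0.227] pointing down, gripper open.
Joint ranges: [-176.03, 176.03], [-82.01, 121.73], [-58.28, 71.71], [-173.87, 95.51], [-174.79, -0.11], [-173.66, 173.66]. Speed limits (degrees/s): [136.94, 136.94, 172.46, 180, 180, 180].

## Interface

Orientations are given as [roll, pitch, yaw] about the fixed x, y, z axes, in that order (R = Rz(yaw) Ry(pitch) Rx(roll)).
In Python, from plant import ctrl gives the robot as it stands.
- The arm moves only by the tool carry_out, never from a script. Its argument "deltas" is a list that holds one entry, the list of rows, each a list of 5 numbers: the shift along the tool's x, y, z scaled (see below), then the turn about the tool's z scaled (see below), then the opening, from -1 (shut) to 1 (fully open). A call has 1 to 5 rows; each row is the pose to reach, as a shift and turn from the pose commanded when the call began, along the tool's axes at that moment, turning the shorter way round; what a row does not reach only later rows make up. The controller multiplies each number of a shift by 20 cm and each number of a turn by 2 pi rad. A row lasts 1/10 s, in which the tool goes at most 50 mm and 8.59 degrees, less where a joint would pass 70% of its speed; a pose out of reach is approached as far as the arm can. A call with a number of a shift or a turn outside -1 to 1 is refused whole. A call with a gripper value outside its range is refused whole. The fingers move at their own pace and stop on an object; the grip force is fixed at half the most. Time passes only in rows, so rows that repeat a pose let the fingers close. It gives the time, the measured TCP pose, the force, the opening and the grip force at its end, in the units of the state.
- ctrl.get_obs(): the state, without advancing time (a new reading comes with each control period).
- ctrl.snapshot(name): name is "scene" or "side" or "wrist"; returns a dict with "color" (480x640x3 uint8, red, green, blue), "camera_matrix" (3x3 intrinsics, pixels), "R" (3x3) and "t" (3): a world point X has camera coordinates R X + t. Camera axes: x right, y down, z forward; pixel columns grow to the right and rows downward; lengths in m; the calibration is good to about 2 mm. A picture is of the moment at which its call begins. There is no depth.
- ctrl.close_job(): hands the job in; it is judged then, once.
Trained networks look in a picture, given as the dict that the camera call returned (one of the last four; its "shot" number tells which), for a name from the list of things; names that differ only in an ending like _2 or _b are one class to them, and where a whole thing is asked for, a point or a joint stands for the part that bears it (a point fixed in the world has none). Each returns a list of dicts, best first, with "p" (0 to 1); they miss things now and then, are a little off and sometimes report something else, mostly with a low value. They report only what shows in the picture. A call takes as long as a camera call. They do not tell look-alikes from the thing itself.
- ctrl.search_frame(picture, name): "centre" ([column, row] in pixels, amid what is visible of it).
- ctrl.silhouettes(picture, name): "mask" (480x640 bool, what is visible of it) and "centre" ([column, row] in pixels, amid what is visible of it).
- ctrl.spot_point(picture, name): "centre" ([column, row] in pixels: a listed point, or the origin of a listed thing).
The state is a dict: "clock": time; "joint_pos": joint angles; "qvel": joint speeds; "tau": joint torques, N m; "tool_pos": TCP position; "orientation": TCP orientation; "force": force on the tool from outside, world axes, zero at the start; "moment": the same for the moment, N m; "opening": finger opening in m; "gripper_force": force on a finger pad.
Only numpy, scipy, OpenCV 4.12 (cv2) and the standard library are available. Lean on these libraries where they do the work, as an engineer would, in place of code of your own. Each camera call takes 0.05 s, during which the arm holds its last target. There are 200 camera calls.

## Task

Open the pin magazine at the front of the hand press: nobody remembers whether its red cap loosens to the left or to the right, so try it both ways until it comes round, then lift it off. Finish while still holding the cap in the gripper, still, level and at least 8 cm above where it sat, so that the pins can be refilled; do not put it down, and leave the parts lying around the press where they are.

Things in the scene. Friction and masses are not known exactly. Their poses are not given: they have to be found in the camera images.
- press: Green lever hand press, fixed. Origin on the table top (z = 0) under the axis of the pin magazine, an upright aluminium tube, 36 mm across, at the front of the bed; x axis runs from it along the bed to the column. Bed 345 x 120 mm, 20 mm high, x = -40 to 305 mm. Nothing stands above the cap: the head starts at x = 135 mm (56 mm wide, 185 to 255 mm high); lever up to 365 mm high at x = 190 to 310, +y side.
- cap_center (a point): Centre (half-way up, on the axis) of the red knurled cap on the magazine: round, 44 mm across, 28 mm tall, 55 to 95 g. Its z axis points up, x along the white index line on its top. Seated, this point is 86 mm above the table, the underside 72 mm, and x is within 2 degrees of the press's x. Free to grip all round from above; 30 N of grip is ample.
- mouth (a point): Top of the magazine's neck, on its axis, 88 mm above the table, inside the cap. Two ears here catch two lugs in the cap (at the cap's +x and -x): a quick thread without rise. In its loosening direction the cap turns easily, lifts off from 50 to 85 degrees (best 65) and stops at about 93; until then it has only 2 mm play upward.
- ears (a point): Same axis, 81 mm above the table: underside of the ears. Hidden here is a stop that sets the hand: one way (left or right, it differs each time and cannot be seen) the cap stops dead after about 3 degrees, and fingers that turn on just slip round it (a 30 N grip slips at 0.5 to 0.8 N m); the other way it turns freely.
- insert: Bystander, to be left alone: brass press-in insert, a flanged round bush, 32 mm across its flange, 18 mm tall, standing. Origin: centre of the underside; loose on the table near the press.
- tube_base: Bystander, to be left alone: white ceramic tube base, round, 52 mm across, 30 mm tall. Origin: centre of the underside; loose on the table near the press.
- heat_sink: Bystander, to be left alone: black finned aluminium heat sink, 60 x 45 x 30 mm tall, fins along its x. Origin: centre of the underside; loose on the table near the press.
- relay_cover: Bystander, to be left alone: tin relay cover, a plain metal box 42 x 32 x 42 mm tall. Origin: centre of the underside; loose on the table near the press.
- screwdriver: Bystander, to be left alone: small screwdriver, 170 mm long, lying along its x. Origin: on its axis; loose on the table near the press.
- pin_tray: Bystander, to be left alone: blue open tray with pins, 90 x 70 x 20 mm tall. Origin: centre of the underside; loose on the table near the press.
Things that resemble listed ones, but are neither listed nor needed, are in the scene too. Of the things like the part that bears cap_center, leave any that is purple or turquoise; of the rest the larger one is meant.

How it is judged:
By the outcome, as a careful person would: the job done as asked, in the order asked, and still so for the second after the job is handed in, while the arm keeps its last pose, push and grip.
It also fails if it takes over 40 s, if anything falls off the work surface, if the arm or the gripper's body presses on something with over 40 N, if the wrist force passes 120 N, or if a joint passes its speed limit or range.

## Working session

There is one attempt and no reset: what is moved stays moved. The work goes in short steps, Python scripts to look and compute and a tool call to move; the robot and the scene stay as the last step left them, time stands still between calls to the robot, and variables do not carry over. Pictures are saved under pics/ and viewed, at most 10 in all, crops included, and the job is handed in when it is done.

Besides the shell and the picture viewer there is one more tool, called after "Request:" in YAML: its name, and indented under it one key for each argument. carry_out: Moves the arm, as the interface text tells. Its arguments: {"type":"object","properties":{"deltas":{"type":"array"}},"required":["deltas"]}

```bash
mkdir -p pics; cat > h.py <<'E'
import numpy as np, cv2
from plant import ctrl
def save(p,n): cv2.imwrite(f'pics/{n}.png',cv2.cvtColor(p['color'],cv2.COLOR_RGB2BGR))
def ray(p,px):
    d=p['R'].T@np.linalg.inv(p['camera_matrix'])@np.array([px[0],px[1],1.]); return -p['R'].T@p['t'],d
def at_z(p,px,z):
    o,d=ray(p,px); return o+d*(z-o[2])/d[2]
def proj(p,X):
    c=p['camera_matrix']@(p['R']@np.array(X)+p['t']); return c[:2]/c[2]
E
python3 - <<'E'
from h import *
for c in ["scene","side"]:
    p=ctrl.snapshot(c); save(p,c)
    for f in (ctrl.search_frame,ctrl.spot_point):
        print(c,f.__name__,[(np.round(r['centre']).tolist(),round(r['p'],2),np.round(at_z(p,r['centre'],.086),3).tolist()) for r in f(p,'cap_center')])
    print('press',[(np.round(r['centre']).tolist(),round(r['p'],2),np.round(at_z(p,r['centre'],0),3).tolist()) for r in ctrl.spot_point(p,'press')])
print({k:np.round(v,3).tolist() for k,v in ctrl.get_obs().items()})
E
```

```text
scene call [([339.0, 183.0], 0.76, [0.407, -0.078, 0.086]), ([363.0, 195.0], 0.68, [0.398, -0.007, 0.086]), ([268.0, 258.0], 0.55, [0.687, -0.035, 0.086]), ([345.0, 205.0], 0.48, [0.452, -0.018, 0.086]), ([384.0, 207.0], 0.46, [0.393, 0.054, 0.086])]
scene call [([341.0, 180.0], 0.79, [0.398, -0.081, 0.086]), ([383.0, 209.0], 0.73, [0.401, 0.057, 0.086]), ([339.0, 208.0], 0.63, [0.469, -0.021, 0.086]), ([364.0, 196.0], 0.48, [0.398, -0.005, 0.086])]
press [([340.0, 231.0], 0.9, [0.466, -0.019, 0.0])]
side call [([426.0, 324.0], 0.86, [0.323, 0.103, 0.086]), ([376.0, 250.0], 0.64, [0.466, -0.015, 0.086]), ([457.0, 279.0], 0.63, [0.328, -0.014, 0.086]), ([443.0, 302.0], 0.53, [0.324, 0.048, 0.086]), ([378.0, 234.0], 0.33, [0.487, -0.059, 0.086])]
side call [([454.0, 279.0], 0.77, [0.331, -0.013, 0.086]), ([443.0, 303.0], 0.75, [0.322, 0.049, 0.086]), ([374.0, 253.0], 0.7, [0.465, -0.006, 0.086]), ([429.0, 325.0], 0.56, [0.318, 0.104, 0.086])]
press [([370.0, 294.0], 0.56, [0.469, -0.007, 0.0]), ([376.0, 252.0], 0.29, [0.525, -0.125, 0.0])]
{'clock': 0.4, 'joint_pos': [16.506, 20.554, 0.674, -0.003, -70.136, -16.506], 'qvel': [-0.017, -0.038, 0.042, -0.021, 0.06, -0.032], 'tau': [0.001, -58.167, 29.292, 6.993, 0.011, -0.0], 'tool_pos': [0.675, -0.0, 0.226], 'orientation': [179.985, -0.002, -90.001], 'force': [-0.376, 0.043, 0.395], 'moment': [0.032, -0.006, -0.025], 'gripper_force': 0.0, 'opening': 0.088}
```

```bash
python3 - <<'E'
import cv2
a=cv2.imread('pics/scene.png');b=cv2.imread('pics/side.png')
cv2.imwrite('pics/sceneC.png',cv2.resize(a[120:345,200:500],None,fx=2.6,fy=2.6,interpolation=cv2.INTER_CUBIC))
E
```

```text
(no output)
```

View pics/sceneC.png

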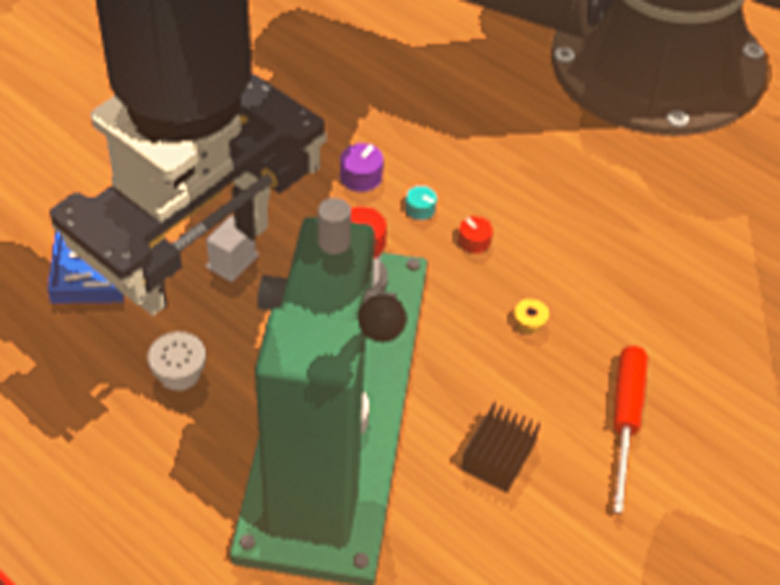

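View pics/side.png

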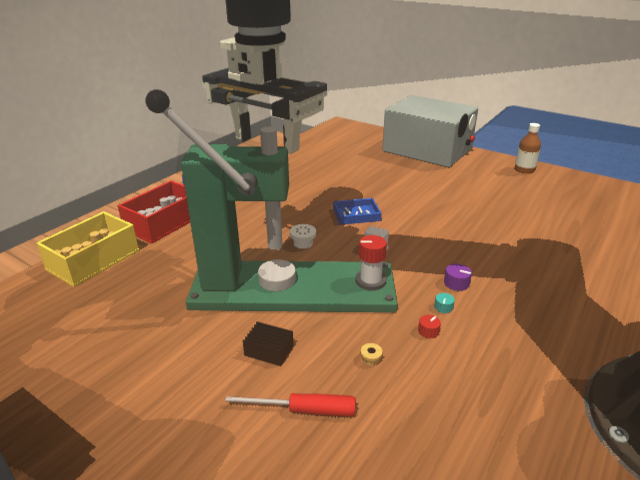

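The candidates in the side view are purple (457,279), turquoise (444,303), a small red one loose on the table (429,325), and a red one seated on the magazine (373,250). Purple and turquoise are excluded. The larger red cap on the tube is the one meant. I'll confirm it in a crop and get the press yaw.

```bash
python3 - <<'E'
from h import *
S=ctrl.snapshot('side');C=ctrl.snapshot('scene')
def tri(a,b):
    A=[];B=[]
    for p,px in((S,a),(C,b)):
        o,d=ray(p,px);d/=np.linalg.norm(d);P=np.eye(3)-np.outer(d,d);A.append(P);B.append(P@o)
    return np.linalg.lstsq(np.vstack(A),np.hstack(B),rcond=None)[0]
print('cap',tri((374,251),(340,207.5)))
# bed +y edge corners (top z=.02)
f=at_z(S,(396,303),.02);b=at_z(S,(189,300),.02)
f2=at_z(C,(363.5,220.8),.02);b2=at_z(C,(344,342),.02)
for u,v in((f,b),(f2,b2)): print(u,v,np.linalg.norm(v-u),np.degrees(np.arctan2(*(v-u)[1::-1])))
for m in ctrl.silhouettes(S,'cap_center'): 
    mk=m['mask'];ys,xs=np.where(mk);print(m['p'],m['centre'],xs.min(),xs.max(),ys.min(),ys.max())
save(S,'tmp');a=cv2.imread('pics/tmp.png')
cv2.imwrite('pics/cropcap.png',cv2.resize(a[210:350,330:490],None,fx=4,fy=4,interpolation=cv2.INTER_CUBIC))
E
```

```text
cap [ 0.46895459 -0.01744924  0.08520952]
[0.41006667 0.01295249 0.02      ] [0.69080423 0.19733437 0.02      ] 0.3358723803648092 33.295975444904144
[0.41391183 0.01293416 0.02      ] [0.69347579 0.20008486 0.02      ] 0.3364244279281946 33.79985004139288
0.97 [458.3, 275.4] 444 471 263 290
0.96 [427.5, 326.5] 418 439 314 336
0.91 [442.4, 303.3] 434 453 293 312
0.58 [374.2, 249.7] 359 386 234 261
```

View pics/cropcap.png

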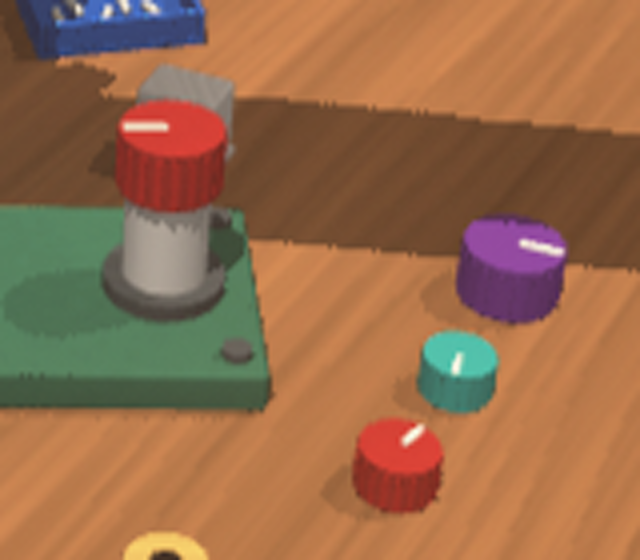

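The crop confirms it: the large red cap on the tube sits at crop (170,155), and the loose red one at (398,465) is smaller. The cap triangulates to (0.469, -0.017, 0.085), which matches its stated height of 0.086, and the press yaw is about 33.5°. I'll rise first, then cross over.

Request:
carry_out:
  deltas:
    - [[0,0,-0.25,0,1],[0,0.1,-0.4,0,1],[0.03,0.35,-0.4,0,1],[0.06,0.6,-0.4,0,1],[0.085,0.84,-0.4,0,1]]

```text
clock: 1.05
tool_pos: [0.5052, -0.0174, 0.3064]
orientation: [-180.0, 0.0, -90.0]
force: [0.5, 0.4, 1.7]
opening: 0.0874
gripper_force: 0.0
```

Request:
carry_out:
  deltas:
    - [[0,0.19,0,0,1],[0,0.19,0.2,0,1],[0,0.19,0.45,0,1],[0,0.19,0.6,0,1],[0,0.19,0.6,0,1]]

```text
clock: 1.55
tool_pos: [0.4662, -0.0177, 0.1832]
orientation: [179.6, -0.1, -90.0]
force: [0.1, -0.9, 0.3]
opening: 0.0875
gripper_force: 0.0
```

```bash
python3 - <<'E'
from h import *
p=ctrl.snapshot('wrist');save(p,'w1')
o=ctrl.get_obs();print({k:np.round(o[k],3).tolist() for k in('clock','tool_pos','orientation','joint_pos','force')})
for m in ctrl.silhouettes(p,'cap_center'):
    ys,xs=np.where(m['mask']);(c,r)=cv2.minEnclosingCircle(np.c_[xs,ys].astype(np.float32));print(round(m['p'],2),m['centre'],c,r)
print([(r['p'],r['centre'],at_z(p,r['centre'],.086)) for r in ctrl.spot_point(p,'cap_center')])
S=ctrl.snapshot('side');print([(r['p'],r['centre'],at_z(S,r['centre'],.086)) for r in ctrl.spot_point(S,'cap_center')])
E
```

```text
{'clock': 1.6, 'tool_pos': [0.468, -0.017, 0.186], 'orientation': [179.836, -0.081, -89.99], 'joint_pos': [22.047, 2.798, -27.771, 0.015, -59.613, -22.045], 'force': [0.308, 0.205, 0.803]}
0.82 [452.5, 253.2] (450.3723449707031, 254.4574432373047) 22.326662063598633
0.79 [451.3, 81.1] (453.0599670410156, 79.55203247070312) 35.08937072753906
0.77 [299.1, 236.4] (302.0, 237.0) 36.674339294433594
0.63 [455.7, 178.1] (452.6462707519531, 178.21383666992188) 21.883634567260742
[(0.91, [449.8, 81.7], array([ 0.3830341 , -0.11193769,  0.086     ])), (0.89, [451.9, 251.5], array([ 0.37222361, -0.00456974,  0.086     ])), (0.85, [454.9, 181.2], array([ 0.37450159, -0.05190284,  0.086     ])), (0.66, [301.5, 235.8], array([ 0.47319135, -0.01581767,  0.086     ]))]
[(0.96, [455.9, 278.1], array([ 0.32968832, -0.01601527,  0.086     ])), (0.9, [374.3, 254.0], array([ 0.46329754, -0.00301911,  0.086     ])), (0.73, [428.9, 326.2], array([0.31789932, 0.10585025, 0.086     ])), (0.69, [444.6, 303.6], array([0.319584  , 0.04994941, 0.086     ]))]
```

View pics/w1.png

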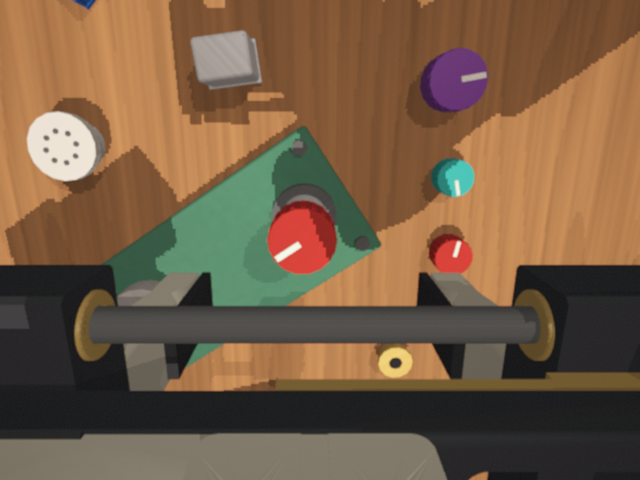

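The cap shows at (302,237) in the wrist view, with its index along the press x axis. The wrist estimate (0.473, -0.016) agrees with the triangulation to 4 mm. I'll descend and grip.

Request:
carry_out:
  deltas:
    - [[0,-0.01,0.2,0,1],[0,-0.01,0.4,0,1],[0,-0.01,0.55,0,1],[0,-0.01,0.6,0,1],[0,-0.01,0.6,0,1]]

```text
clock: 2.3
tool_pos: [0.4712, -0.017, 0.0666]
orientation: [179.9, -0.0, -90.0]
force: [-0.3, -0.2, 0.4]
opening: 0.0876
gripper_force: 0.0
```

Request:
carry_out:
  deltas:
    - [[0,0,0,0,-1],[0,0,0,0,-1],[0,0,0,0,-1],[0,0,0,0,-1],[0,0,0,0,-1]]

```text
clock: 2.8
tool_pos: [0.4712, -0.0169, 0.0671]
orientation: [-179.9, 0.0, -90.0]
force: [0.9, 0.2, -1.2]
opening: 0.0533
gripper_force: 0.0
```

Request:
carry_out:
  deltas:
    - [[0,0,0,0,-1],[0,0,0,0,-1],[0,0,0,0,-1]]

```text
clock: 3.1
tool_pos: [0.4719, -0.0168, 0.067]
orientation: [-179.9, 0.0, -90.0]
force: [3.6, 0.0, 0.3]
opening: 0.0428
gripper_force: 30.0
```

```bash
python3 - <<'E'
from h import *
o=ctrl.get_obs();print({k:np.round(o[k],3).tolist() for k in('clock','tool_pos','orientation','force','moment','opening','gripper_force')})
E
```

```text
{'clock': 3.1, 'tool_pos': [0.472, -0.017, 0.067], 'orientation': [-179.909, 0.015, -89.976], 'force': [3.583, 0.045, 0.284], 'moment': [0.072, -0.908, -0.023], 'opening': 0.043, 'gripper_force': 30.0}
```

Gripped: opening 43 mm, 30 N. Now try a small turn counter-clockwise from above (negative about the tool z), watching the moment.

Request:
carry_out:
  deltas:
    - [[0,-0.004,0,-0.01,-1],[0,-0.004,0,-0.02,-1],[0,-0.004,0,-0.03,-1],[0,-0.004,0,-0.03,-1]]

```text
clock: 3.5
tool_pos: [0.4723, -0.0168, 0.0669]
orientation: [-179.9, -0.0, -79.1]
force: [1.7, 1.0, 3.0]
opening: 0.0432
gripper_force: 30.0
```

```bash
python3 - <<'E'
from h import *
o=ctrl.get_obs();print({k:np.round(o[k],3).tolist() for k in('clock','tool_pos','orientation','force','moment','opening','gripper_force')})
E
```

```text
{'clock': 3.5, 'tool_pos': [0.472, -0.017, 0.067], 'orientation': [-179.945, -0.001, -79.131], 'force': [1.708, 1.028, 3.006], 'moment': [0.207, -0.474, -0.046], 'opening': 0.043, 'gripper_force': 30.0}
```

Only 0.05 N m after 11°, where a dead stop would show 0.5 or more, so it turns freely this way. I'll carry on and check partway.

Request:
carry_out:
  deltas:
    - [[0,0,0,-0.02,-1],[0,0,0,-0.04,-1],[0,0,0,-0.06,-1],[0,0,0,-0.08,-1],[0,0,0,-0.1,-1]]

```text
clock: 4.0
tool_pos: [0.4729, -0.0167, 0.067]
orientation: [-179.9, -0.1, -43.0]
force: [3.1, -0.6, 0.5]
opening: 0.0431
gripper_force: 30.0
```

```bash
python3 - <<'E'
from h import *
o=ctrl.get_obs();print({k:np.round(o[k],3).tolist() for k in('clock','tool_pos','orientation','force','moment','opening','gripper_force')})
p=ctrl.snapshot('side');save(p,'s2');a=cv2.imread('pics/s2.png')
cv2.imwrite('pics/s2c.png',cv2.resize(a[150:310,280:480],None,fx=3.5,fy=3.5,interpolation=cv2.INTER_CUBIC))
E
```

```text
{'clock': 4.0, 'tool_pos': [0.473, -0.017, 0.067], 'orientation': [-179.906, -0.069, -43.005], 'force': [3.142, -0.566, 0.451], 'moment': [-0.031, -1.44, -0.016], 'opening': 0.043, 'gripper_force': 29.997}
```

View pics/s2c.png

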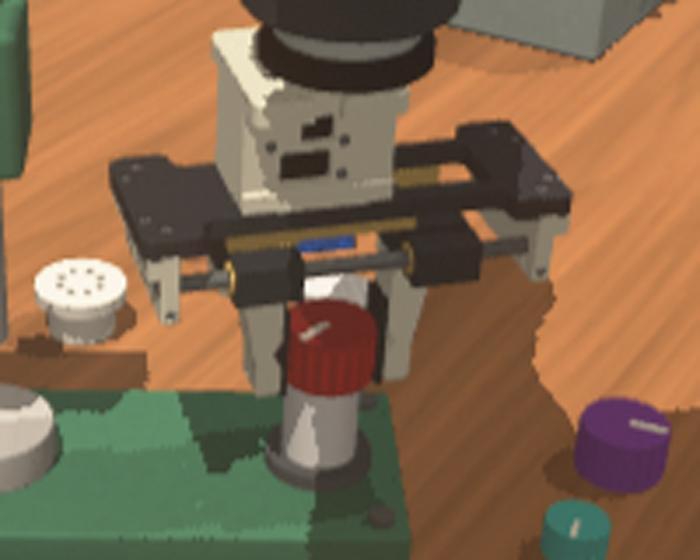

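The index line, at crop (302,337) to (328,323), has swung counter-clockwise with the fingers, so the cap is coming round. I'll turn the remaining 18° to about 65°, then lift gently.

Request:
carry_out:
  deltas:
    - [[0,0,0,-0.02,-1],[0,0,0,-0.04,-1],[0,0,0,-0.05,-1],[0,0,0,-0.05,-1]]

```text
clock: 4.45
tool_pos: [0.473, -0.0166, 0.067]
orientation: [-179.9, -0.1, -25.3]
force: [4.7, 2.2, 1.8]
opening: 0.0433
gripper_force: 30.0
```

Request:
carry_out:
  deltas:
    - [[0,0,-0.01,0,-1],[0,0,-0.02,0,-1],[0,0,-0.035,0,-1],[0,0,-0.05,0,-1]]

```text
clock: 4.85
tool_pos: [0.4727, -0.0163, 0.0765]
orientation: [-179.9, -0.1, -25.5]
force: [5.5, 3.0, -4.1]
opening: 0.043
gripper_force: 30.0
```

It rose 9.5 mm against only 4 N, so the cap is free of the ears. I'll continue up to about 13 cm.

Request:
carry_out:
  deltas:
    - [[0,0,-0.1,0,-1],[0,0,-0.22,0,-1],[0,0,-0.36,0,-1],[0,0,-0.5,0,-1],[0,0,-0.6,0,-1]]

```text
clock: 5.35
tool_pos: [0.4705, -0.0174, 0.1975]
orientation: [179.9, 0.1, -25.5]
force: [0.3, -0.3, -0.5]
opening: 0.0428
gripper_force: 30.0
```

Request:
carry_out:
  deltas:
    - [[0,0,0,0,-1],[0,0,0,0,-1],[0,0,0,0,-1],[0,0,0,0,-1],[0,0,0,0,-1]]

```text
clock: 5.85
tool_pos: [0.4713, -0.0172, 0.1957]
orientation: [179.9, 0.1, -25.2]
force: [0.1, -0.2, -0.5]
opening: 0.043
gripper_force: 30.0
```

```bash
python3 - <<'E'
from h import *
o=ctrl.get_obs();print({k:np.round(o[k],3).tolist() for k in('clock','tool_pos','orientation','qvel','force','moment','opening','gripper_force')})
p=ctrl.snapshot('side');save(p,'s3');a=cv2.imread('pics/s3.png')
cv2.imwrite('pics/s3c.png',cv2.resize(a[120:350,250:500],None,fx=2.5,fy=2.5,interpolation=cv2.INTER_CUBIC))
E
```

```text
{'clock': 5.85, 'tool_pos': [0.471, -0.017, 0.196], 'orientation': [179.926, 0.079, -25.241], 'qvel': [-0.068, -0.192, 0.269, 0.016, -0.05, 0.293], 'force': [0.097, -0.15, -0.489], 'moment': [-0.061, 0.07, -0.01], 'opening': 0.043, 'gripper_force': 30.0}
```

View pics/s3c.png

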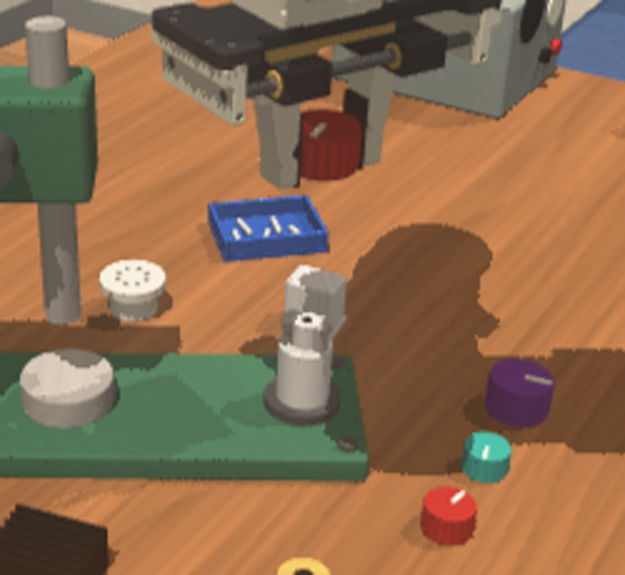

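The red cap is level in the fingers at crop (330,145), 13 cm above its seat. The neck is bare at (303,325), and the surrounding parts haven't been disturbed. Handing in.

```bash
python3 -c "
from plant import ctrl
print(ctrl.close_job())"
```

```text
the job is handed in; nothing more can be done
None
```

The cap loosened counter-clockwise (seen from above) on the first try, so I never tried the other way; it is lifted off, held still and level about 13 cm above its seat, with the other parts undisturbed, and the job is handed in.

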